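# Brush the stones off the warming plate and move the drying pans one place along

### The arm

A 6-joint arm with a two-finger parallel gripper is mounted at the origin on the work surface. World frame = base frame: x ahead of the robot, y to its left, z up, the work surface at z = 0. Lengths are in m, angles in rad, forces in N, time in s.
With the tool pointing down it reaches from about 0.375 to 0.925 m from the base axis. Payload 5.7 kg.
Tool frame: the origin (TCP) lies midway between the tips of the shut fingers; the grasp point (between the pads) lies 19 mm behind it; z points along the fingers, y is the line along which they close (so a half turn about z gives the same grasp; the last joint's range is limited). The gripper opens to 88 mm and grips with 3 to 60 N. Pads are 20 mm wide; open, the fingers measure 115 mm over their backs; the gripper's body (75 mm by 178 mm) begins 61 mm behind the grasp point.
Start: joints at [-1.37, 0.359, 1.51, -0, 1.272, -0.115], TCP at [0.186, -0.57, 0.223] pointing down, gripper open.
Joint ranges: [-2.97, 2.97], [-1.01, 2.36], [0.21, 2.38], [-0.96, 4.11], [0.2, 2.71], [-2.98, 2.98]. Speed limits (rad/s): [2.39, 2.39, 3.14, 3.14, 3.14, 3.14].

### API

Orientations are given as a unit quaternion [x, y, z, w].
In Python, from bench import move_ptp, servo_line, goto_joints, move_gripper, sleep, inverse_kinematics, capture, PlanningError, close_job, spot_in, silhouettes, current_clock, current_joint_pos, current_qvel, current_joint_torque, current_position, current_orientation, current_force, current_torque, current_finger_gap, current_grip_force gives the robot as it stands. Calls block until the motion is done:
- move_ptp(position, orientation): joint-space move of the TCP to a pose.
- servo_line(position, orientation=None, rate=0.15, contact_N=None): straight line of the TCP; orientation=None keeps the orientation; rate is the mean speed in m/s. With contact_N (N) it stops when the force on the tool has changed by that much, and returns True; else False.
- goto_joints(angles): joint-space move.
- move_gripper(opening): finger opening in m; the grip force is fixed at half the most; returns when the fingers have stopped.
- sleep(seconds).
- inverse_kinematics(position, orientation): joint angles nearest the present ones, or None.
- capture(name): name is "side" or "top" or "wrist"; returns a dict with "image" (480x640x3 uint8, blue, green, red), "range_z" (480x640 float32, m along the optical axis (not along the pixel's ray), 0 where there is no reading), "intrinsics" (3x3 intrinsics, pixels), "k1" (the pictures are not rectified: a ray, as slopes to the right and down, at radius r is drawn at 1 + k1 r^2 times it, then the intrinsics apply), "R" (3x3) and "t" (3): a world point X has camera coordinates R X + t. Camera axes: x right, y down, z forward; pixel columns grow to the right and rows downward; lengths in m; the calibration is good to about 2 mm. A picture is of the moment at which its call begins.
A pose or a line that the arm cannot do raises PlanningError and nothing moves.
- close_job(): hands the job in; it is judged then, once.
Trained networks look in the newest picture that a camera, given by its name, has taken for a name from the list of things; names that differ only in an ending like _2 or _b are one class to them, and where a whole thing is asked for, a point or a joint stands for the part that bears it (a point fixed in the world has none). Each returns a list of dicts, best first, with "conf" (0 to 1); they miss things now and then, are a little off and sometimes report something else, mostly with a low value. They report only what shows in the picture. A call takes as long as a camera call. They do not tell look-alikes from the thing itself.
- spot_in(camera, query): "xy" ([column, row] in pixels, amid what is visible of it).
- silhouettes(camera, query): "region" (480x640 bool, what is visible of it) and "xy" ([column, row] in pixels, amid what is visible of it).
Readings, each from a call of its own:
- current_clock(): time.
- current_joint_pos(): joint angles.
- current_qvel(): joint speeds.
- current_joint_torque(): joint torques, N m.
- current_position(): TCP position.
- current_orientation(): TCP orientation.
- current_force(): force on the tool from outside, world axes, zero at the start.
- current_torque(): the same for the moment, N m.
- current_finger_gap(): finger opening in m.
- current_grip_force(): force on a finger pad.
Only numpy, scipy, OpenCV 4.12 (cv2) and the standard library are available. Lean on these libraries where they do the work, as an engineer would, in place of code of your own. Each camera call takes 0.05 s, during which the arm holds its last target. There are 200 camera calls.

### The job

With the brush, sweep the three stones off the free ring of the warming plate over its far edge into the long tray there (never with the fingers), before the pans are moved, and stand the brush back on the bench on its bristles. Then slide each pan by its handle to the next ring, one place along towards the swept end, without lifting or tipping it, so that both finish centred in their new rings. Leave the jar and the weight on the plate, and the small cup beside it, where they are.

Things in the scene. Friction and masses are not known exactly. Their poses are not given: they have to be found in the camera images.
- plate: fixed electric warming plate, aluminium with a flat black top 220 (x) by 480 (y) by 40 mm high, origin at the centre of its underside, on the bench; x points to its far edge, z up. Along the whole far edge (plate x = 110 to 214 mm) it carries an open steel tray, whose floor is 4 mm and whose rim is 34 mm above the bench. Three equal white rings are drawn on the black top in a row along y.
- tray (a point): centre of the tray's floor, axes as the plate's; inside, the tray spans 100 mm in x and 472 mm in y and begins directly at the plate's edge
- ring_free: drawn white ring, 132 mm in diameter, flat on the plate top (z = 40 mm), at one end of the row: the free one, on which the stones lie at the start. Origin at its centre
- ring_mid: equal ring in the middle of the row, about 160 mm from its neighbours; a pan stands on it at the start, which belongs on ring_free at the end. Origin at its centre
- ring_start: equal ring at the other end of the row; the other pan stands on it at the start, which belongs on ring_mid at the end. Origin at its centre
- saucepan: steel saucepan, outer diameter 100 mm, 66 mm high, about 0.4 kg, origin at the centre of its underside. A straight level black handle points along its own -x: 18 mm wide, 13 mm thick, from 65 to 160 mm from the pan's axis, its centre line 50 mm above the underside
- skillet: steel skillet, 104 mm in diameter at the bottom, 120 mm at the rim, 36 mm high, about 0.5 kg, origin at the centre of its underside. Black handle along its own -x: 18 mm wide, 13 mm thick, from 75 to 170 mm from the pan's axis, its centre line 32 mm above the underside
- brush: block brush standing on its bristles, 110 mm long (own x), 34 mm wide (y), 65 mm high, origin at the centre of its underside. Bristles (104 by 28 mm, stiff) from 0 to 26 mm, a wooden block from 26 to 40 mm, on it a wooden grip ridge 78 mm long (x) and 20 mm wide (y) from 39 to 65 mm. It starts on the bench to the left or right of the plate
- stone1: stone, about 24 by 22 mm and 18 mm high, origin at the centre of its underside at the start
- stone2: stone, about 24 by 24 mm and 16 mm high, origin as stone1
- stone3: stone, about 27 by 22 mm and 20 mm high, origin as stone1
- jar: small closed glass jar, 30 mm in diameter, 60 mm high, loose on the plate near its far edge, between the left (plate +y) and middle rings; stays there. Origin at the centre of its underside
- weight: low brass weight, 32 mm in diameter, 15 mm high, loose on the plate near its front edge, between the right (plate -y) and middle rings; stays there. Origin at the centre of its underside
- cup: empty white plastic cup, 72 mm in diameter, 50 mm high, on the bench on the other side of the plate from the brush; stays there. Origin at the centre of its underside
Not all that is in view belongs to the job. What is shaped like the skillet but green or orange is not meant.

How it is judged:
On the way:
1. the three stones lie in the tray while both pans are still in their first places (within 30 mm) (x of stone1 in the frame of tray between -0.055 and 0.055 m and y of stone1 in the frame of tray between -0.24 and 0.24 m and height (world z) of each of stone1, stone2, stone3 below 0.045 m and x of stone2 in the frame of tray between -0.055 and 0.055 m and y of stone2 in the frame of tray between -0.24 and 0.24 m and x of stone3 in the frame of tray between -0.055 and 0.055 m and y of stone3 in the frame of tray between -0.24 and 0.24 m and distance of each of saucepan, skillet from where it was at the start of the episode below 0.03 m), for 0.2 s.
At the end, for the whole second after the job is handed in: All stones in the tray; the middle pan now on the free ring, the other on the middle ring (centres within 15 mm), upright, at rest, each 100 to 240 mm from its start; the brush at rest on its bristles on the bench (within 12 mm, tilt below 0.15 rad) (x of stone1 in the frame of tray between -0.055 and 0.055 m and y of stone1 in the frame of tray between -0.24 and 0.24 m and height (world z) of each of stone1, stone2, stone3 below 0.045 m and x of stone2 in the frame of tray between -0.055 and 0.055 m and y of stone2 in the frame of tray between -0.24 and 0.24 m and x of stone3 in the frame of tray between -0.055 and 0.055 m and y of stone3 in the frame of tray between -0.24 and 0.24 m and ((horizontal distance between saucepan and ring_free below 0.015 m and horizontal distance between skillet and ring_mid below 0.015 m) or (horizontal distance between skillet and ring_free below 0.015 m and horizontal distance between saucepan and ring_mid below 0.015 m)) and distance of saucepan from where it was at the start of the episode between 0.1 and 0.24 m and angle between each of saucepan, skillet's own z axis and vertical below 0.06 rad and linear speed of each of saucepan, skillet, brush below 0.02 m/s and distance of skillet from where it was at the start of the episode between 0.1 and 0.24 m and height (world z) of brush below 0.012 m and angle between brush's own z axis and vertical below 0.15 rad); the robot touches nothing.
It fails at once if a pan is lifted (underside more than 8 mm above the plate), drops off the plate or tips (0.15 rad) (height (world z) of any of saucepan, skillet above 0.048 m or height (world z) of any of saucepan, skillet below 0.03 m or angle between any of saucepan, skillet's own z axis and vertical above 0.15 rad).
It fails at once if the gripper or arm pushes a stone (over 1 N): only the brush may (contact force between any of the fingers, the arm and stone1 above 1 N or contact force between any of the fingers, the arm and stone2 above 1 N or contact force between any of the fingers, the arm and stone3 above 1 N).
It fails at once if the jar, the weight or the cup is moved by more than 15 mm (distance of any of jar, weight, cup from where it was at the start of the episode above 0.015 m).
It also fails if it takes over 72 s, if anything falls off the work surface, if the arm or the gripper's body presses on something with over 40 N, if the wrist force passes 120 N, or if a joint passes its speed limit or range.

## Working session

There is one attempt and no reset: what is moved stays moved. The work goes in short steps, each a Python script; the robot and the scene stay as the last script left them, time stands still between calls to the robot, and variables do not carry over. Pictures are saved under pics/ and viewed, at most 10 in all, crops included, and the job is handed in when it is done.

```bash
mkdir -p pics; ls; cat > h.py <<'E'
import numpy as np, cv2
from bench import *
def px2ray(c,uv):
    K=c["intrinsics"];uv=np.atleast_2d(np.asarray(uv,float))
    d=(uv-[K[0,2],K[1,2]])/[K[0,0],K[1,1]]
    s=d.copy()
    for _ in range(20): s=d/(1+c["k1"]*(s**2).sum(1,keepdims=True))
    return np.c_[s,np.ones(len(s))]
def at_height(c,uv,z):
    r=px2ray(c,uv)@c["R"]; o=-c["R"].T@c["t"]
    return o+r*((z-o[2])/r[:,2:3])
def by_range(c,uv):
    uv=np.atleast_2d(uv).astype(int); z=c["range_z"][uv[:,1],uv[:,0]]
    X=(px2ray(c,uv)*z[:,None]-c["t"])@c["R"]
    return X[z>0]
def region_pts(c,reg):
    v,u=np.nonzero(reg); return by_range(c,np.c_[u,v])
def proj(c,X):
    p=np.atleast_2d(X)@c["R"].T+c["t"]; s=p[:,:2]/p[:,2:]
    s=s*(1+c["k1"]*(s**2).sum(1,keepdims=True)); K=c["intrinsics"]
    return s*[K[0,0],K[1,1]]+[K[0,2],K[1,2]]
E
python3 - <<'E'
from h import *
for n in ("top","side"):
    c=capture(n); cv2.imwrite(f"pics/{n}0.png",c["image"])
    print(n,c["intrinsics"][0,0],(-c["R"].T@c["t"]).round(3))
    for q in ["plate","tray","ring_free","ring_mid","ring_start","saucepan","skillet","brush","stone1","jar","weight","cup"]:
        try:
            for s in silhouettes(n,q)[:5]:
                P=region_pts(c,s["region"])
                print(q,round(s["conf"],2),np.round(s["xy"]),s["region"].sum(),np.median(P,0).round(3),np.percentile(P,2,0).round(3),np.percentile(P,98,0).round(3)) if len(P) else print(q,s["conf"],s["xy"])
        except Exception as e: print(q,e)
print(current_clock())
E
```

```text
pics
top 436.5944211951349 [0.281 0.009 1.   ]
plate 0.71 [318. 180.] 23066 [0.608 0.015 0.04 ] [ 0.428 -0.242  0.002] [0.752 0.222 0.045]
tray 0.64 [318. 181.] 23196 [0.608 0.011 0.04 ] [ 0.428 -0.243  0.003] [0.753 0.222 0.045]
ring_free 0.62 [248. 181.] 6 [0.598 0.174 0.043] [0.595 0.171 0.041] [0.601 0.177 0.044]
ring_free 0.48 [365. 240.] 130 [ 0.466 -0.092  0.053] [ 0.454 -0.106  0.042] [ 0.483 -0.079  0.056]
ring_mid 0.5 [308. 226.] 48 [0.496 0.041 0.042] [ 0.478 -0.04   0.039] [0.513 0.05  0.047]
ring_mid 0.34 [502. 212.] 929 [ 0.545 -0.414  0.025] [ 0.508 -0.437  0.003] [ 0.572 -0.37   0.053]
saucepan 0.86 [410. 212.] 2379 [ 0.528 -0.191  0.061] [ 0.391 -0.227  0.043] [ 0.576 -0.13   0.108]
skillet 0.91 [466. 321.] 1975 [ 0.294 -0.314  0.007] [ 0.256 -0.361  0.002] [ 0.338 -0.253  0.038]
skillet 0.65 [323. 209.] 2519 [0.535 0.003 0.048] [ 0.386 -0.057  0.043] [0.59  0.046 0.081]
skillet 0.55 [178. 341.] 3043 [0.24  0.326 0.008] [0.145 0.209 0.002] [0.304 0.382 0.041]
brush 0.91 [146. 212.] 885 [0.524 0.395 0.043] [0.481 0.37  0.007] [0.581 0.424 0.069]
brush 0.61 [323. 208.]
[... 1052 characters left out ...]
9 -0.007  0.055] [ 0.38  -0.063  0.041] [0.591 0.049 0.08 ]
skillet 0.74 [438. 194.] 787 [ 0.309 -0.322  0.014] [ 0.284 -0.362  0.003] [ 0.338 -0.249  0.038]
brush 0.89 [200. 412.] 1787 [0.525 0.41  0.041] [0.478 0.379 0.005] [0.578 0.436 0.067]
stone1 0.74 [249. 300.] 159 [0.551 0.182 0.058] [0.54  0.168 0.044] [0.563 0.192 0.063]
stone1 0.51 [272. 284.] 157 [0.534 0.121 0.055] [0.526 0.096 0.04 ] [0.548 0.131 0.061]
stone1 0.25 [202. 414.] 1788 [0.524 0.41  0.041] [0.478 0.379 0.005] [0.578 0.436 0.067]
jar 0.68 [306. 244.] 2541 [ 0.529 -0.007  0.056] [ 0.381 -0.063  0.043] [0.589 0.049 0.08 ]
cup 0.59 [362. 152.] 623 [ 0.539 -0.406  0.033] [ 0.506 -0.439  0.006] [ 0.57  -0.369  0.052]
1.3
```

View pics/top0.png

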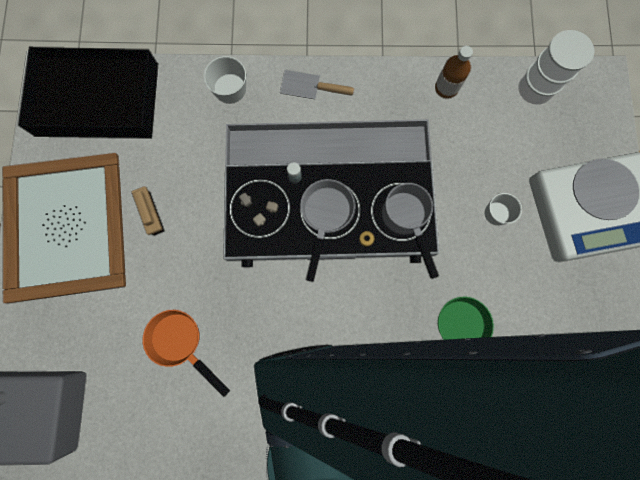

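View pics/side0.png

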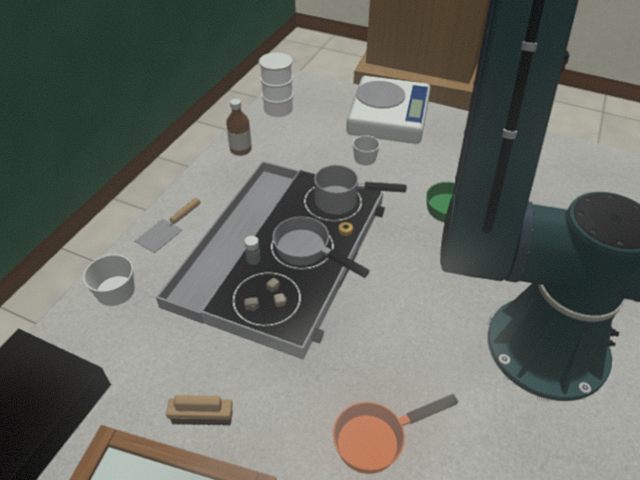

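The top view shows the brush at (147,211), the stones at (245,200), (272,206) and (259,220), and the jar at (293,172). The skillet is on the middle ring at (327,208) with its handle at (314,262). The weight is at (367,239), the saucepan on the right ring at (403,208), and the cup at (505,208). The side view agrees. Next I'll get exact geometry.

```bash
cat >> h.py <<'E'
from scipy.optimize import least_squares
def fitc(P,r=None):
    P=np.asarray(P)[:,:2]; m=(P.min(0)+P.max(0))/2
    f=lambda p: np.hypot(*(P-p[:2]).T)-(p[2] if r is None else r)
    s=least_squares(f,[*m,0.05] if r is None else m,loss="soft_l1",f_scale=0.002); return s.x, np.abs(s.fun).mean()
def cloud(c):
    v,u=np.mgrid[0:480,0:640]; uv=np.c_[u.ravel(),v.ravel()]
    X=np.full((480*640,3),np.nan); m=c["range_z"].ravel()>0
    X[m]=by_range(c,uv[m]); return X.reshape(480,640,3)
def pan(C,z0,z1,box,rtop,hz,hr):
    x0,x1,y0,y1=box
    P=C[(C[...,0]>x0)&(C[...,0]<x1)&(C[...,1]>y0)&(C[...,1]<y1)&(C[...,2]>z0)&(C[...,2]<z1)]
    c,e=fitc(P)
    H=C[(C[...,2]>hz-.012)&(C[...,2]<hz+.014)].reshape(-1,3); d=np.hypot(*(H[:,:2]-c[:2]).T)
    H=H[(d>hr+.008)&(d<hr+.09)&(H[:,0]<c[0]-.05)&(abs(H[:,1]-c[1])<.09)]
    a=np.arctan2(*(c[:2]-H[:,:2].mean(0))[::-1])
    return c.round(4),round(e,4),len(P),len(H),round(a,3)
E
python3 - <<'E'
from h import *
for n in ("top","side"):
    c=capture(n); C=cloud(c); g=c["image"].max(2)
    sel=(abs(C[...,2]-.04)<.006)&(C[...,0]>.42)&(C[...,0]<.66)&(abs(C[...,1]+.01)<.26)
    blk=C[sel&(g<60)]
    r=cv2.minAreaRect(blk[:,:2].astype(np.float32)); print(n,"plate",np.round(r[0],4),np.round(r[1],3),r[2])
    w=C[sel&(g>110)]
    for y in (.146,-.012,-.17):
        P=w[(abs(np.hypot(w[:,0]-.535,w[:,1]-y)-.066)<.016)]
        print("ring",y,len(P),fitc(P), fitc(P,.066))
    print("skil",pan(C,.068,.086,(.45,.62,-.09,.06),.06,.072,.075))
    print("sauc",pan(C,.098,.115,(.45,.62,-.25,-.1),.05,.09,.065))
    B=C[(C[...,2]>.058)&(C[...,1]>.33)&(C[...,1]<.47)&(C[...,0]>.44)&(C[...,0]<.62)]
    B=B[B[:,2]<.08]; r=cv2.minAreaRect(B[:,:2].astype(np.float32)); print("brush",B[:,2].max(),np.round(r[0],4),np.round(r[1],3),r[2],B.mean(0))
    J=C[(C[...,2]>.094)&(C[...,2]<.115)&(abs(C[...,1]-.07)<.03)&(abs(C[...,0]-.61)<.03)]
    if len(J)>5: print("jar",fitc(J,.015),J.mean(0),len(J))
    hsv=cv2.cvtColor(c["image"],cv2.COLOR_BGR2HSV)
    Wt=C[(hsv[...,1]>90)&(hsv[...,2]>80)&(abs(C[...,1]+.09)<.04)&(abs(C[...,0]-.47)<.04)]
    if len(Wt)>5: print("weight",Wt.mean(0),np.ptp(Wt,0),len(Wt))
    S=C[(C[...,2]>.049)&(C[...,2]<.07)&(abs(C[...,1]-.146)<.055)&(abs(C[...,0]-.535)<.055)]
    print("stones",S.min(0),S.max(0))
E
```

```text
top plate [ 0.5304 -0.0128] [0.23  0.471] 1.5131762027740479
ring 0.146 287 (array([0.53760728, 0.1474801 , 0.06607869]), np.float64(0.001927667412455823)) (array([0.53760405, 0.14747975]), np.float64(0.0019236065452242052))
ring -0.012 216 (array([ 0.53198487, -0.01692218,  0.06177901]), np.float64(0.0031785044407354785)) (array([ 0.53534474, -0.01410362]), np.float64(0.003950621504699749))
ring -0.17 225 (array([ 0.53332381, -0.17289753,  0.06590274]), np.float64(0.00339989980441951)) (array([ 0.53337628, -0.17296793]), np.float64(0.0034057554357943528))
skil (array([ 0.5341, -0.0051,  0.0584]), np.float64(0.0051), 496, 329, np.float64(-0.221))
sauc (array([ 0.5287, -0.178 ,  0.0489]), np.float64(0.003), 334, 383, np.float64(0.327))
brush 0.07039954764915998 [0.5318 0.4038] [0.078 0.021] 25.360294342041016 [0.52989964 0.40182825 0.06529328]
jar (array([0.61719576, 0.06975666]), np.float64(0.005018031980546729)) [0.61063668 0.06879294 0.1008991 ] 136
weight [ 0.46776075 -0.0936805   0.05192853] [0.03074794 0.03039065 0.01860504] 142
stones [0.49726228 0.10591728 0.04908935] [0.56714
[... 454 characters left out ...]
74, -0.17014915,  0.06487698]), np.float64(0.003243539491407076)) (array([ 0.53110254, -0.17107932]), np.float64(0.0033200232862918276))
skil (array([ 0.5332, -0.0058,  0.0582]), np.float64(0.0041), 564, 368, np.float64(-0.242))
sauc (array([ 0.5278, -0.178 ,  0.0484]), np.float64(0.0022), 369, 302, np.float64(0.306))
brush 0.06885702514540532 [0.5298 0.4038] [0.078 0.021] 24.13146209716797 [0.5289486  0.40454506 0.0643879 ]
jar (array([0.61094371, 0.06330073]), np.float64(0.004589821408644236)) [0.60946714 0.06995849 0.09962359] 132
weight [ 0.46560452 -0.09183354  0.05085972] [0.03455302 0.04567769 0.01915156] 140
stones [0.49513868 0.10645439 0.04909795] [0.56619207 0.19168262 0.06586642]
```

```bash
cat >> h.py <<'E'
def q(psi): return [np.cos(psi/2),np.sin(psi/2),0,0]
def J(p,psi):
    j=inverse_kinematics(p,q(psi)); return None if j is None else np.round(j,2)
E
python3 - <<'E'
from h import *
print(current_orientation())
for psi in (.43,.43-np.pi): print("brush",psi,J([.53,.404,.044],psi))
for psi in (np.pi/2,-np.pi/2): print("sweep",psi,J([.468,.15,.085],psi),J([.665,.15,.085],psi))
for psi in (-.23,np.pi-.23): print("skil",psi,J([.41,.02,.07],psi),J([.41,.18,.07],psi))
for psi in (.315,.315-np.pi): print("sauc",psi,J([.41,-.21,.07],psi),J([.41,-.05,.07],psi))
E
```

```text
[ 9.87558258e-01  1.57253565e-01 -8.26323164e-06 -5.28199195e-05]
brush 0.43 [ 0.55  0.64  1.52 -0.    0.99  1.69]
brush -2.711592653589793 [ 0.55  0.64  1.52 -0.    0.99 -1.45]
sweep 1.5707963267948966 [ 0.17  0.38  1.89 -0.    0.87  0.17] [ 0.12  0.61  1.45 -0.    1.08  0.12]
sweep -1.5707963267948966 [ 0.17  0.38  1.89 -0.    0.87 -2.97] None
skil -0.23 [-0.12  0.32  2.08 -0.    0.74  1.68] [ 0.26  0.36  2.   -0.    0.78  2.06]
skil 2.911592653589793 [-0.12  0.32  2.08 -0.    0.74 -1.46] [ 0.26  0.36  2.   -0.    0.78 -1.08]
sauc 0.315 [-0.62  0.38  1.97 -0.    0.8   0.63] [-0.29  0.32  2.07 -0.    0.75  0.97]
sauc -2.826592653589793 [-0.62  0.38  1.97 -0.    0.8  -2.51] [-0.29  0.32  2.07 -0.    0.75 -2.17]
```

```bash
python3 - <<'E'
from h import *
psi=.43; p=[.5305,.404]
move_ptp([*p,.13],q(psi)); move_gripper(.055)
servo_line([*p,.044],rate=.12); move_gripper(.0)
print("gap",current_finger_gap(),current_grip_force(),current_position().round(4))
servo_line([*p,.17],rate=.2)
move_ptp([.466,.150,.17],q(np.pi/2))
c=capture("side"); cv2.imwrite("pics/side1.png",c["image"][150:450,100:500])
s=spot_in("side","brush"); print(s[:1],current_clock())
t=servo_line([.466,.150,.080],rate=.06,contact_N=4); print(t,current_position().round(4),current_force().round(1))
E
```

```text
gap 0.01976855249181808 29.92849588394165 [0.5306 0.404  0.0442]
[{'xy': [294.9, 281.2], 'conf': 0.83}] 9.45
True [0.4657 0.1499 0.0839] [-0.6  0.2  3.5]
```

View pics/side1.png

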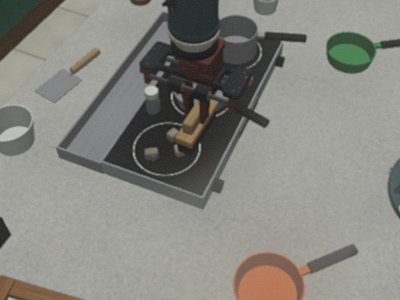

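The brush is held level behind the stones, at about (198,122) in the crop. The bristles touched the plate at the expected height, so I'll sweep.

```bash
python3 - <<'E'
from h import *
servo_line([.466,.150,.0848],rate=.05)
servo_line([.600,.150,.0848],rate=.05)
servo_line([.668,.150,.0848],rate=.05)
print(current_position().round(4),current_force().round(1))
servo_line([.668,.150,.17],rate=.15)
servo_line([.56,.30,.17],rate=.25)
for n in ("side","top"):
    c=capture(n); cv2.imwrite(f"pics/{n}2.png",c["image"][100:400,100:500])
    for s in silhouettes(n,"stone1")[:5]: print(n,round(s["conf"],2),s["xy"],np.median(region_pts(c,s["region"]),0).round(3))
    C=cloud(c);S=C[(C[...,2]>.049)&(C[...,2]<.07)&(abs(C[...,1]-.15)<.055)&(abs(C[...,0]-.57)<.07)]; print(len(S),S.mean(0) if len(S) else 0)
print(current_clock())
E
```

```text
[0.6676 0.15   0.0848] [-0.2 -0.3 -1.8]
0 0
top 0.6 [276.0, 149.4] [0.688 0.123 0.023]
top 0.54 [251.3, 155.3] [0.667 0.172 0.03 ]
top 0.42 [260.8, 156.8] [0.671 0.146 0.026]
0 0
17.1583
```

View pics/side2.png

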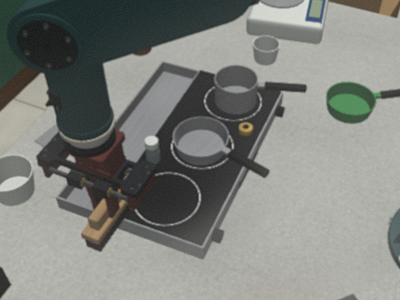

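All three stones are in the tray and the free ring is clear; they show at x = 0.667–0.688 with tops at z = 0.023–0.030. Next I put the brush down and re-measure the pans.

```bash
cat >> h.py <<'E'
def measure():
    out={}
    for n in ("top","side"):
        c=capture(n); C=cloud(c)
        for k,z0,z1,L in (("skillet",.068,.086,(.075,.072)),("saucepan",.098,.115,(.065,.09))):
            ss=[s for s in silhouettes(n,k)]
            best=None
            for s in ss:
                P=region_pts(c,s["region"])
                if len(P) and .42<np.median(P[:,0])<.62 and abs(np.median(P[:,1]))<.28 and np.percentile(P[:,2],97)>z0:
                    if k=="skillet" and np.percentile(P[:,2],97)>.095: continue
                    best=P;break
            if best is None: print(n,k,"none"); continue
            m=np.median(best,0); P=best[(best[:,2]>z0)&(best[:,2]<z1)]
            P=P[P[:,0]>m[0]-.06 if k=="saucepan" else P[:,0]>m[0]-.05]
            for _ in range(3):
                cc,e=fitc(P,.059 if k=="skillet" else .0488); P=P[np.abs(np.hypot(*(P[:,:2]-cc).T)-(.059 if k=="skillet" else .0488))<.006]
            d=np.hypot(*(best[:,:2]-cc).T); H=best[(d>L[0]+.01)&(abs(best[:,2]-L[1])<.012)]
            ln=cv2.fitLine(H[:,:2].astype(np.float32),cv2.DIST_HUBER,0,.01,.01).ravel() if len(H)>20 else [0]*4
            print(n,k,"ctr",cc.round(4),"e",round(e,4),len(P),"handle mean",H.mean(0).round(4) if len(H) else 0,"ang",np.arctan(ln[1]/(ln[0]+1e-9)).round(3))
E
python3 - <<'E'
from h import *
move_ptp([.53,.404,.12],q(.43))
print(servo_line([.53,.404,.042],rate=.07,contact_N=4),current_position().round(4))
move_gripper(.055); 
servo_line([.53,.404,.16],rate=.2)
measure(); print(current_clock())
E
```

```text
True [0.5293 0.4036 0.0438]
top skillet ctr [ 0.5345 -0.0056] e 0.0019 339 handle mean [0.411  0.0227 0.0793] ang -0.223
top saucepan ctr [ 0.5291 -0.1777] e 0.0009 310 handle mean [ 0.419  -0.2153  0.0969] ang 0.338
side skillet ctr [ 0.5344 -0.0058] e 0.0021 425 handle mean [0.4104 0.0249 0.0773] ang -0.262
side saucepan ctr [ 0.5286 -0.1778] e 0.0014 254 handle mean [ 0.4172 -0.2126  0.0948] ang 0.353
21.1167
```

```bash
python3 - <<'E'
from h import *
a=-.235; c0=np.array([.5345,-.0057]); tgt=np.array([.5368,.1475])
h=c0-.124*np.array([np.cos(a),np.sin(a)]); z=.056
move_ptp([*h,.15],q(a)); move_gripper(.05)
print(servo_line([*h,z],rate=.1,contact_N=8)); move_gripper(0.)
p=current_position(); print("gap",current_finger_gap(),p.round(4))
z=p[2]
for d,v in (((-.016,.015),.04),((-.016,.115),.06),(tgt-c0,.04)):
    servo_line([*(h+d),z],rate=v); print(current_position().round(4),current_force().round(1))
move_gripper(.05)
p=current_position(); servo_line([p[0],p[1],.16],rate=.15)
move_ptp([.40,.0,.28],q(0))
measure(); print(current_clock())
c=capture("side"); cv2.imwrite("pics/side3.png",c["image"][100:400,100:500])
E
```

```text
False
gap 0.017659042302636933 [0.414  0.0232 0.0561]
[0.3969 0.0385 0.0561] [-0.8  1.1  2.9]
[0.3979 0.1381 0.0561] [ 0.3 -1.7  2.3]
[0.4157 0.1763 0.056 ] [-3.  -2.   3.8]
top skillet ctr [0.5604 0.2586] e 0.0007 15 handle mean 0 ang 0.0
top saucepan ctr [ 0.5293 -0.1777] e 0.0008 125 handle mean [ 0.4198 -0.2149  0.0969] ang 0.343
side skillet ctr [0.5355 0.146 ] e 0.0018 469 handle mean [0.4121 0.178  0.0774] ang -0.235
side saucepan ctr [ 0.5278 -0.1782] e 0.0014 250 handle mean [ 0.4162 -0.213   0.0949] ang 0.319
31.025
```

View pics/side3.png

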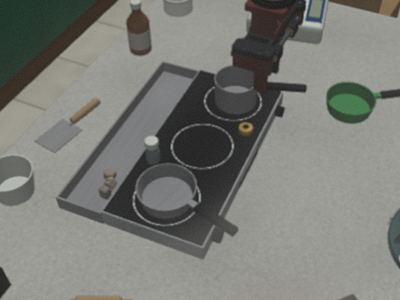

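The skillet is centred in the free ring, at about (165,188) in the crop, and the jar and stones are undisturbed. Now the saucepan.

```bash
python3 - <<'E'
from h import *
c=capture("side"); C=cloud(c); g=c["image"].max(2)
w=C[(g>110)&(abs(C[...,2]-.04)<.006)]
P=w[abs(np.hypot(w[:,0]-.534,w[:,1]+.0135)-.066)<.01]; r,e=fitc(P,.066); print("ring mid",r.round(4),e,len(P))
a=.335; c0=np.array([.529,-.1778]); tgt=r if np.hypot(*(r-[.534,-.0135]))<.006 else np.array([.534,-.0135])
h=c0-.118*np.array([np.cos(a),np.sin(a)]); z=.072
move_ptp([*h,.17],q(a)); move_gripper(.05)
print(servo_line([*h,z],rate=.1,contact_N=8)); move_gripper(0.)
p=current_position(); print("gap",current_finger_gap(),p.round(4)); z=p[2]
for d,v in (((.023,.02),.04),((.023,.130),.06),(tgt-c0,.04)):
    servo_line([*(h+d),z],rate=v); print(current_position().round(4),current_force().round(1))
move_gripper(.05)
p=current_position(); servo_line([p[0],p[1],.18],rate=.15)
move_ptp([.2,-.5,.28],q(0)); move_gripper(.08)
measure(); print(current_clock())
for n in ("top","side"):
    c=capture(n); cv2.imwrite(f"pics/{n}4.png",c["image"])
    for k in ("stone1","brush"):
        for s in silhouettes(n,k)[:3]: print(n,k,round(s["conf"],2),region_pts(c,s["region"]).mean(0).round(3))
E
```

```text
ring mid [ 0.5344 -0.0134] 0.0009736548724254826 112
False
gap 0.01790485533731146 [ 0.4176 -0.2166  0.0721]
[ 0.4409 -0.1965  0.0721] [-0.6  0.3  1.9]
[ 0.4406 -0.0867  0.0721] [ 0.7 -2.7  1.2]
[ 0.4227 -0.052   0.0721] [ 0.6 -1.5  1.6]
top skillet ctr [0.536 0.145] e 0.0019 346 handle mean [0.4131 0.1757 0.079 ] ang -0.246
top saucepan ctr [ 0.5342 -0.0135] e 0.001 293 handle mean [ 0.4238 -0.0511  0.0971] ang 0.329
side skillet ctr [0.5354 0.146 ] e 0.0018 491 handle mean [0.412  0.178  0.0776] ang -0.241
side saucepan ctr [ 0.5333 -0.0136] e 0.0013 384 handle mean [ 0.4221 -0.0496  0.0948] ang 0.299
42.4
top stone1 0.49 [0.667 0.171 0.027]
top brush 0.98 [0.525 0.395 0.047]
side stone1 0.46 [0.665 0.174 0.023]
side stone1 0.43 [0.669 0.146 0.022]
side stone1 0.42 [0.685 0.125 0.02 ]
side brush 0.93 [0.524 0.409 0.042]
```

View pics/top4.png

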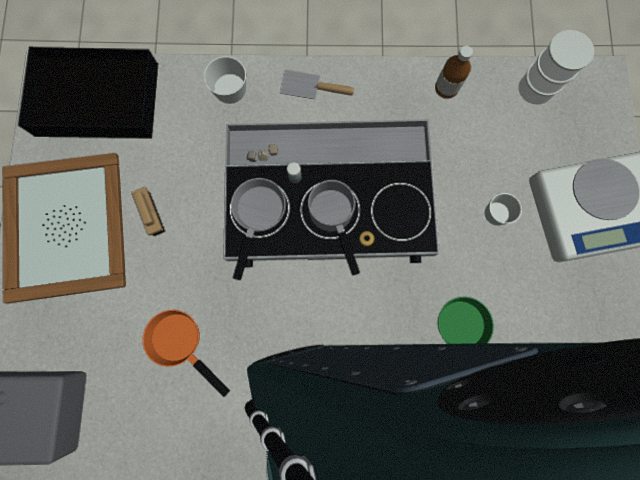

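The skillet is at (259,205) and the saucepan at (332,205), both centred in their rings. The stones are in the tray near (262,153) and the brush stands at (147,211). The jar, weight and cup are where they were.

```bash
python3 -c "
from bench import *
print(close_job(), current_clock())"
```

```text
the job is handed in; nothing more can be done
the job is handed in; nothing more can be done
```

I've handed in the job at about 43 s of the 72 s allowed: the stones are in the tray, the brush stands on the bench, both pans measured within about 3 mm of their ring centres, and the jar, weight and cup look undisturbed; no verdict was returned.

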